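# Set the incubator's sleeve to seven and close its drawer

## Robot

A 6-joint arm with a two-finger parallel gripper is mounted at the origin on a cart in front of the work surface, level with it; the furniture and walls round the work are solid. World frame = base frame: x ahead of the robot, y to its left, z up, the work surface at z = 0. Lengths are in mm, angles in degrees, forces in N, time in s.
With the tool pointing down it reaches from about 350 to 800 mm from the base axis. Payload 7.3 kg.
Tool frame: the origin (TCP) lies on the mounting face of the last link; the fingertips stand 173 mm ahead of it and the grasp point (between the pads) lies 155 mm ahead of it; z points along the fingers, y is the line along which they close (so a half turn about z gives the same grasp; the last joint's range is limited). The gripper opens to 85 mm and grips with 20 to 120 N. Pads are 22 mm wide; open, the fingers measure 114 mm over their backs; the gripper's body (76 mm by 85 mm) begins 54 mm behind the grasp point. The pads swing forward as they close: fully open they stand 13 mm farther back than shut.
Start: joints at [67.781, 19.595, 87.324, -0, 73.075, -8.365], TCP at [125.689, 509.735, 404.722] pointing down, gripper open.
Joint ranges: [-145.02, 145.02], [-44.19, 115.74], [2.07, 154.8], [-57.11, 237.11], [16.16, 152.29], [-177.93, 177.93]. Speed limits (degrees/s): [147.25, 147.25, 180, 180, 180, 180].

## Interface

Orientations are given as a 3x3 rotation matrix whose columns are the frame's x, y, z axes.
In Python, from plant import arm, cams gives the robot as it stands.
- The arm moves only by the tool carry_out, never from a script. Its arguments are lists of equal length, an entry for each row: "linear": the shift along the tool's x, y, z in mm, a list of three; "twist": the turn about the tool's z in degrees. In form: {"linear": [[tx, ty, tz], ...], "twist": [twist, ...]}. A call has 1 to 5 rows; each row is the pose to reach, as a shift and turn from the pose commanded when the call began, along the tool's axes at that moment; what a row does not reach only later rows make up. A row lasts 1/8 s, in which the tool goes at most 62.5 mm and 10.7 degrees, less where a joint would pass 70% of its speed; a pose out of reach is approached as far as the arm can. A call with a gripper value outside its range is refused whole. "claw" is the finger opening in mm, from 0 to 85.4, set as the call begins (left out, the last holds). The fingers move at their own pace and stop on an object; "grip_force" is the grip in N (left out, the last holds). Time passes only in rows, so rows that repeat a pose let the fingers close. It gives the time, the measured TCP pose, the force, the opening and the grip force at its end, in the units of the state.
- arm.read_state(): the state, without advancing time (a new reading comes with each control period).
- cams.snapshot(name): name is "scene" or "top"; returns the picture (420x560x3 uint8, red, green, blue); there is no depth.
- cams.camera_info(name): a dict with "mtx" (3x3 intrinsics, pixels), "D" ([k1, k2, p1, p2, k3] as OpenCV has them; the pictures are not rectified), "R" (3x3) and "t" (3): a world point X has camera coordinates R X + t. Camera axes: x right, y down, z forward; pixel columns grow to the right and rows downward; lengths in mm; the calibration is good to about 2 mm. A picture is of the moment at which its call begins. camera_info takes no time and is no camera call.
- arm.finish_job(): hands the job in; it is judged then, once.
The state is a dict: "time": time; "qpos": joint angles; "dq": joint speeds; "effort": joint torques, N m; "ee_pos": TCP position; "eef_rot": TCP orientation; "force": force on the tool from outside, world axes, zero at the start; "moment": the same for the moment, N m; "finger_gap": opening from 0.0 (shut) to 1.0 (fully open); "gripper_force": force on a finger pad.
Only numpy, scipy, OpenCV 4.12 (cv2) and the standard library are available. Lean on these libraries where they do the work, as an engineer would, in place of code of your own. Each camera call takes 0.05 s, during which the arm holds its last target. There are 200 camera calls.

## Task

Get the small incubator ready for a seven-minute run: press its locking scale sleeve down and, keeping it down, turn it clockwise until its pointer clicks in at mark 7 (the long mark at the front left is 0, the next long one is 5), then let it spring back up. After that push the open cassette drawer fully home, past its catch, and leave the things round the incubator where they are.

Things in the scene. Friction and masses are not known exactly. Their poses are not given: they have to be found in the camera images.
- incubator: White bench incubator, fixed, 130 (x) x 140 (y) x 60 mm high; origin under its centre, z up, its -x side is the front with the drawer. The black sleeve stands on its top at local x = +8 mm, y = 0, ringed by a scale
- scale_centre (a point): Centre of the scale on the incubator's top, on the sleeve's axis, 60 mm up; axes as the incubator's. 11 black marks, 33 mm out, 30 degrees apart, numbered 0 to 10 clockwise seen from above: 0 at 150 degrees from +x towards +y (front left), 5 straight behind (+x), 7 at -60 degrees, 10 front right. Marks 0, 5, 10 are long and thick (14 mm), the others short (7 mm)
- dial (a joint): Angle of the sleeve (rad): 0 at mark 0, growing clockwise seen from above, 0.5236 a mark, so 3.665 at mark 7. A spring click (about 0.1 N m) draws it into every mark. While the sleeve is up it is locked and only gives a little; it is free once pressed down 6.5 mm or more
- press (a joint): How far the sleeve is pressed down (m): 0 up and locked, 0.008 at its lower stop. A spring lifts it (about 5 N at the top, 8 N at the bottom)
- sleeve_top (a point): Centre of the top of the sleeve, on its upright axis, 104 mm above the cabinet top when up. The sleeve is a black ribbed cylinder of 44 mm diameter, its grip reaching from 69 to 104 mm above the cabinet top; it may be gripped at any yaw
- pointer_tip (a point): Tip of the short white pointer at the foot of the sleeve, 31 mm from its axis, 72 mm above the cabinet top when up; it points at the mark that is set and a white line runs on from it up the side and across the top of the sleeve
- drawer (a joint): How far the cassette drawer stands open (m): 0 fully home against its stop, 0.060 open; it slides along the incubator's x. A sprung catch resists between 10 and 4 mm (about 8 N), then draws it home; a drawer not pushed past the catch springs back to about 10 mm
- drawer_pull (a point): Middle of the front face of the drawer's black pull, 60 mm wide and 12 mm high (24 to 36 mm above the cabinet top), standing 16 mm proud of the white drawer front; pushing it along the incubator's +x closes the drawer
- strip_box: Bystander: blue and white carton 62x119x56 mm, right of the incubator; origin under its centre
- dropper_bottle: Bystander: small brown dropper bottle, 25 mm diameter, 74 mm high, right of the incubator; origin under its centre
- vial: Bystander: pink vial standing on its end, 18 mm diameter, 58 mm high, right of the incubator; origin under its centre

How it is judged (in metres and radians):
On the way, in this order (a step that is already met when the one before it is completed fails the run):
1. the sleeve is clicked in at mark 7 and has sprung back up, with the drawer still open (value of joint dial between 3.545 and 3.785 rad and value of joint press below 0.0015 m and value of joint drawer above 0.03 m), for 0.3 s.
2. the drawer is fully home (value of joint drawer below 0.0025 m), for 0.2 s.
At the end, for the whole second after the job is handed in: The sleeve stands at mark 7 (within 0.12 rad) and is up (within 1.5 mm), and the drawer is home within 2.5 mm (value of joint dial between 3.545 and 3.785 rad and value of joint press below 0.0015 m and value of joint drawer below 0.0025 m); the robot touches nothing.
It fails at once if a bystander is moved more than 30 mm or knocked over (distance of any of strip_box, dropper_bottle, vial from where it was at the start of the episode above 0.03 m or angle between any of dropper_bottle, vial's own z axis and vertical above 0.6 rad).
It also fails if it takes over 51 s, if anything falls off the work surface, if the arm or the gripper's body presses on something with over 40 N, if the wrist force passes 120 N, or if a joint passes its speed limit or range.

## Working session

There is one attempt and no reset: what is moved stays moved. The work goes in short steps, Python scripts to look and compute and a tool call to move; the robot and the scene stay as the last step left them, time stands still between calls to the robot, and variables do not carry over. Pictures are saved under pics/ and viewed, at most 10 in all, crops included, and the job is handed in when it is done.

Besides the shell and the picture viewer there is one more tool, called after ">>>" as name(argument=value, ...), one argument or row to a line, values as JSON. carry_out: Moves the arm, as the interface text tells. Its arguments: {"type":"object","properties":{"linear":{"type":"array"},"twist":{"type":"array"},"claw":{"type":"number"},"grip_force":{"type":"number"}},"required":["linear","twist"]}

```bash
mkdir -p pics; python3 - <<'E'
from plant import arm,cams
import cv2,numpy as np
s=arm.read_state();print(s)
for n in("scene","top"):
    im=cams.snapshot(n);cv2.imwrite(f"pics/{n}0.png",im[:,:,::-1]);c=cams.camera_info(n);print(n,c, -np.array(c["R"]).T@c["t"])
E
```

```text
{'time': 0.0, 'qpos': array([ 6.77802662e+01,  1.96365062e+01,  8.73775638e+01, -4.99107874e-04,
        7.30745152e+01, -8.36446393e+00]), 'dq': array([ 0.08441879,  0.01276531, -0.09307456,  0.0378474 ,  0.02292309,
       -0.03749345]), 'effort': array([ 4.30687720e-06, -4.33688736e+01, -2.46006095e+01, -1.50974938e-04,
        8.08057463e-03, -1.35578418e-05]), 'ee_pos': array([125.64245939, 509.60257398, 404.02309025]), 'eef_rot': array([[-9.70904275e-01,  2.39467232e-01, -5.76958579e-04],
       [ 2.39467829e-01,  9.70903240e-01, -1.43444074e-03],
       [ 2.16669400e-04, -1.53086766e-03, -9.99998805e-01]]), 'force': array([-0.917356  ,  0.1381105 , -0.18504507]), 'moment': array([ 0.04732995, -0.00118876, -0.05314159]), 'gripper_force': 0.0, 'finger_gap': 1.0003023569830491}
scene {'mtx': array([[472.51187904,   0.        , 286.98393076],
       [  0.        , 472.51187904, 208.97168634],
       [  0.        ,   0.        ,   1.        ]]), 'D': array([-0.13373665,  0.        ,  0.        ,  0.        ,  0.        ]), 'R': array([[-0.67406313, -0.73844899, -0.0182206 ],
       [-0.33126535,  0.32424524, -0.88607465],
       [ 0.66022888, -0.5912344 , -0.46318432]]), 't': array([262.90645721, 330.18492975, 449.26103304])} [-10.02073209 352.70069242 505.44947856]
top {'mtx': array([[529.21115801,   0.        , 289.88623498],
       [  0.        , 529.21115801, 208.00493333],
       [  0.        ,   0.        ,   1.        ]]), 'D': array([-0.19727784,  0.        ,  0.        ,  0.        ,  0.        ]), 'R': array([[ 0.02750768, -0.99928944,  0.02576697],
       [-0.98945091, -0.03088644, -0.14153772],
       [ 0.142233  , -0.02160178, -0.98959746]]), 't': array([-172.93662288,  557.93448743,  919.04267432])} [ 426.08767369 -135.72817161  992.90712696]
```

View pics/scene0.png

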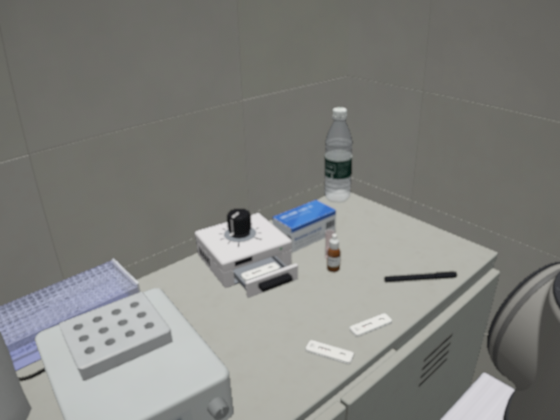

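View pics/top0.png

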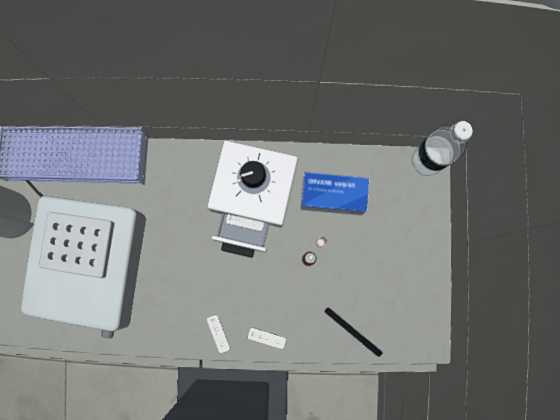

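The top view shows the incubator roof with corners near (224,141), (298,155), (284,226) and (208,209). The sleeve is at (253,174), with its white line pointing left, and the drawer pull is at (238,250). The carton is at (335,193), the vial at (321,241) and the bottle at (309,258). I'll measure next.

```bash
cat > h.py <<'E'
import numpy as np,cv2
from plant import arm,cams
def ray(n,uv,z):
    c=cams.camera_info(n);R=np.array(c["R"]);t=np.array(c["t"])
    p=cv2.undistortPoints(np.array(uv,float).reshape(-1,1,2),c["mtx"],c["D"]).reshape(-1,2)
    d=np.c_[p,np.ones(len(p))]@R; C=-R.T@t
    return C+d*((z-C[2])/d[:,2])[:,None]
def proj(n,X):
    c=cams.camera_info(n)
    return cv2.projectPoints(np.array(X,float).reshape(-1,3),cv2.Rodrigues(np.array(c["R"]))[0],np.array(c["t"]),c["mtx"],c["D"])[0].reshape(-1,2)
E
python3 - <<'E'
from h import *
im=cv2.imread("pics/top0.png")
g=im.min(2)
m=(g>165).astype(np.uint8)
m=cv2.morphologyEx(m,cv2.MORPH_CLOSE,np.ones((9,9)))
m[:130]=0
cs,_=cv2.findContours(m[:,190:310],cv2.RETR_EXTERNAL,cv2.CHAIN_APPROX_NONE)
c=max(cs,key=cv2.contourArea)+[190,0]
c=c.reshape(-1,2)
P=ray("top",c,60)[:,:2]
r=cv2.minAreaRect(P.astype(np.float32));print(r,cv2.boxPoints(r))
big=cv2.resize(im[125:265,195:335],None,fx=4,fy=4,interpolation=cv2.INTER_CUBIC)
cv2.imwrite("pics/top1.png",big)
s=cv2.imread("pics/scene0.png")
cv2.imwrite("pics/scene1.png",cv2.resize(s[190:310,180:360],None,fx=4,fy=4,interpolation=cv2.INTER_CUBIC))
E
```

```text
((602.87060546875, -87.40487670898438), (139.87171936035156, 160.21116638183594), 79.05914306640625) [[ 510.94754  -140.86588 ]
 [ 668.24664  -171.27325 ]
 [ 694.7937    -33.94388 ]
 [ 537.49457    -3.536499]]
```

View pics/top1.png

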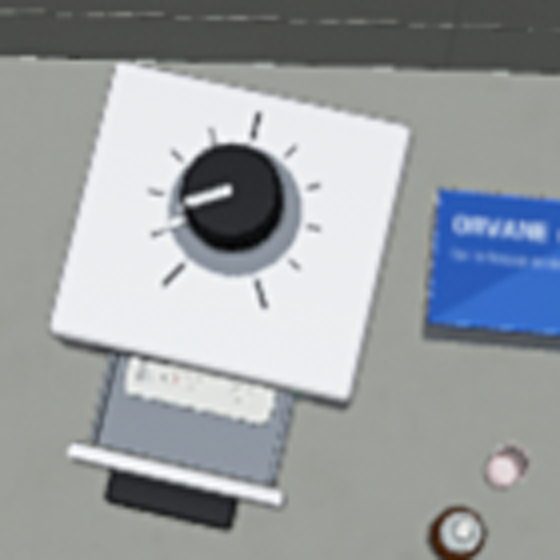

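View pics/scene1.png

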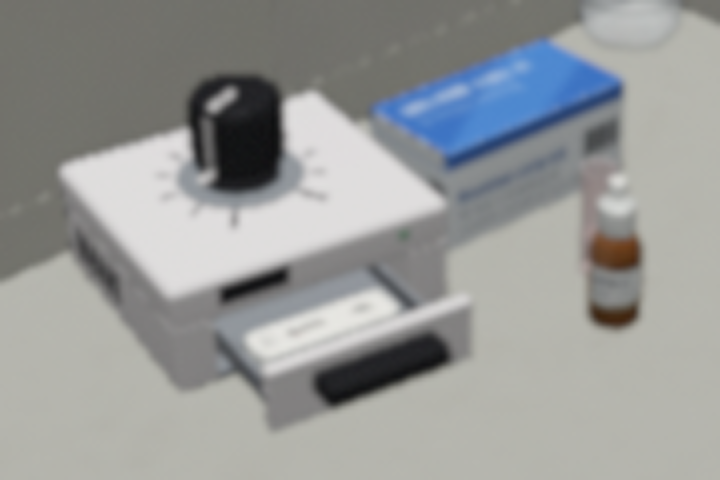

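```bash
cat > fit.py <<'E'
from h import *
from scipy.optimize import least_squares
u=lambda a,o:(np.array(a,float)+.5)/4-.5+o
mk=u([(174,275),(158,233),(156,192),(177,155),(213,134),(257,126),(291,151),(314,186),(314,228),(294,264),(261,293)],[195,125])
tc=u([(118,65),(410,128),(348,400)],[195,125]) # back-left, back-right, front-right
sc=u([(60,172),(313,92),(450,203)],[180,190]) # back-left,back-right,front-right
ang=np.radians(150-30*np.arange(11))
def T(p,l):
    c,s=np.cos(p[2]),np.sin(p[2]);l=np.array(l,float)
    return np.c_[p[0]+c*l[:,0]-s*l[:,1],p[1]+s*l[:,0]+c*l[:,1],l[:,2]]
CT=[(65,70,60),(65,-70,60),(-65,-70,60)]
def marks(p): return T(p,np.c_[8+p[3]*np.cos(ang),p[3]*np.sin(ang),ang*0+60])
def res(p): return np.r_[proj("top",marks(p))-mk,proj("top",T(p,CT))-tc]
if __name__=="__main__":
    f=least_squares(lambda p:res(p).ravel(),[600,-87,-.19,33],loss="soft_l1");p=f.x
    print(p,np.degrees(p[2]));print(res(p).round(1).tolist())
    print("scene corners",(proj("scene",T(p,CT))-sc).round(1).tolist(),sc.round(1).tolist())
    S=T(p,[(8,0,104)]);print("sleeve",S,proj("top",S),proj("scene",S),"meas top",u([(232,191)],[195,125]))
    L=ray("top",u([(230,190),(185,203)],[195,125]),104)-S
    print("line",L.round(1),np.degrees(np.arctan2(L[1,1]-L[0,1],L[1,0]-L[0,0])-p[2]))
    for d in range(3):
        a=np.radians(150-30*d);print("ptr",d,proj("top",T(p,[(8+31*np.cos(a),31*np.sin(a),72)])))
    print("meas ptr",u([(176,224)],[195,125]))
    print("pull",T(p,[(-65-60-20,0,30)]),ray("top",u([(107,500),(235,527)],[195,125]),36))
    print("bottle",ray("top",u([(460,530),(506,466)],[195,125]),70))
    s=arm.read_state();R=s["eef_rot"];print("delta tool",R.T@(np.r_[S[0,:2],249]-s["ee_pos"]))
E
python3 fit.py
```

```text
[ 6.06020518e+02 -8.74422328e+01 -1.99275815e-01  3.72965982e+01] -11.417663158535815
[[0.9, -1.2], [-0.7, 0.3], [-0.4, 0.0], [-0.4, 0.0], [-0.3, -0.2], [-0.6, 1.5], [0.3, 0.1], [0.2, 0.3], [0.5, 0.3], [0.4, 0.7], [-0.6, -1.0], [-0.6, -2.0], [1.3, -0.7], [0.5, 0.9]]
scene corners [[-0.2, -2.4], [1.6, -1.2], [1.1, -0.7]] [[194.6, 232.6], [257.9, 212.6], [292.1, 240.4]]
sleeve [[613.86219993 -89.02590903 104.        ]] [[252.3093225  172.17012269]] [[239.17838583 212.16625392]] meas top [[252.625 172.375]]
line [[ 0.1  0.3  0. ]
 [-6.2 19.4  0. ]] 119.65325526220127
ptr 0 [[241.00891478 188.46625843]]
ptr 1 [[236.32730495 180.89104085]]
ptr 2 [[236.16219939 172.02886147]]
meas ptr [[238.625 180.625]]
pull [[463.89004022 -58.73810106  30.        ]] [[483.72579459 -34.79063616  36.        ]
 [473.40026012 -93.14886144  36.        ]]
bottle [[ 473.2928307  -192.68014165   70.        ]
 [ 501.85416368 -212.20415831   70.        ]]
delta tool [-617.37597278 -464.18077563  155.5947875 ]
```

The fit is consistent: the sleeve axis is at (614,-89), the incubator yaw is -11.4° and the sleeve stands at mark 1. It needs +180° of clockwise turn. Moving over it now, high up.

>>> carry_out(
  linear=[
    [-48, -36, 0],
    [-96, -72, 0],
    [-144, -108, 0],
    [-192, -144, 0],
    [-240, -180, 0],
  ],
  twist=[0, 0, 0, 0, 0],
  claw=85,
)

```text
time: 0.72
ee_pos: [316.4, 275.8, 404.6]
eef_rot: [[-0.971, 0.239, 0.0], [0.239, 0.971, 0.0], [-0.0, 0.0, -1.0]]
force: [0.7, 1.6, -0.3]
finger_gap: 0.999
gripper_force: 0.0
```

>>> carry_out(
  linear=[
    [-48, -36, 0],
    [-96, -72, 0],
    [-144, -108, 0],
    [-192, -144, 0],
    [-240, -180, 0],
  ],
  twist=[0, 0, 0, 0, 0],
)

```text
time: 1.35
ee_pos: [506.4, 43.5, 404.5]
eef_rot: [[-0.971, 0.24, -0.0], [0.24, 0.971, 0.0], [0.0, 0.0, -1.0]]
force: [0.7, 0.8, 0.3]
finger_gap: 0.994
gripper_force: 0.0
```

>>> carry_out(
  linear=[
    [-46, -35, 0],
    [-92, -70, 0],
    [-137, -104, 0],
    [-137, -104, 0],
    [-137, -104, 0],
  ],
  twist=[0, 0, 0, 0, 0],
)

```text
time: 1.98
ee_pos: [613.4, -88.3, 403.9]
eef_rot: [[-0.971, 0.24, -0.002], [0.24, 0.971, 0.001], [0.002, 0.001, -1.0]]
force: [0.5, 0.8, 0.0]
finger_gap: 0.991
gripper_force: 0.0
```

>>> carry_out(
  linear=[
    [0, 0, 0],
    [0, 0, 0],
    [0, 0, 0],
    [0, 0, 0],
    [0, 0, 0],
  ],
  twist=[10, 20, 30, 40, 49],
)

```text
time: 2.6
ee_pos: [612.9, -86.8, 405.2]
eef_rot: [[-0.453, 0.891, 0.0], [0.891, 0.453, 0.0], [0.0, 0.0, -1.0]]
force: [0.3, 0.7, 0.3]
finger_gap: 0.994
gripper_force: 0.0
```

```bash
cat > st.py <<'E'
from h import *
import sys
s=arm.read_state();R=s["eef_rot"]
print(s["time"],s["qpos"].round(1),s["ee_pos"].round(1),s["force"].round(1),s["finger_gap"])
print("yaw_x",np.degrees(np.arctan2(R[1,0],R[0,0])),"z",R[:,2].round(4))
print("delta tool",(R.T@(np.array([613.7,-89,249])-s["ee_pos"])).round(1))
E
python3 st.py
```

```text
2.6 [-15.2  29.6  71.3   0.   79.1 -42.1] [612.9 -86.8 405.2] [0.3 0.7 0.3] 0.9942071074746377
yaw_x 116.95190478356656 z [ 0.e+00  3.e-04 -1.e+00]
delta tool [ -2.4  -0.3 156.2]
```

>>> carry_out(
  linear=[
    [-1, 0, 40],
    [-2, 0, 80],
    [-2, 0, 115],
    [-2, 0, 140],
    [-2, 0, 155],
  ],
  twist=[0, 0, 0, 0, 0],
)

```text
time: 3.22
ee_pos: [613.8, -88.8, 248.9]
eef_rot: [[-0.458, 0.889, -0.001], [0.889, 0.458, 0.001], [0.001, -0.001, -1.0]]
force: [-0.7, -0.8, 1.2]
finger_gap: 0.998
gripper_force: 0.0
```

>>> carry_out(
  linear=[
    [0, 0, 0],
    [0, 0, 0],
    [0, 0, 0],
    [0, 0, 0],
    [0, 0, 0],
  ],
  twist=[0, 0, 0, 0, 0],
  claw=40,
  grip_force=40,
)

```text
time: 3.85
ee_pos: [614.9, -90.3, 250.6]
eef_rot: [[-0.456, 0.89, 0.002], [0.89, 0.456, -0.0], [-0.001, 0.002, -1.0]]
force: [1.4, 2.1, 4.7]
finger_gap: 0.5
gripper_force: 40.5
```

```bash
python3 st.py; python3 - <<'E'
from h import *
a=cams.snapshot("top")[110:250,190:350,::-1];b=cams.snapshot("scene")[150:290,170:330,::-1]
cv2.imwrite("pics/g.png",cv2.resize(np.hstack([a,b]),None,fx=2.5,fy=2.5,interpolation=cv2.INTER_CUBIC))
E
```

```text
3.85 [-15.4  38.   82.2   0.   59.7 -42.6] [614.9 -90.3 250.6] [1.4 2.1 4.7] 0.5000648959023053
yaw_x 117.14291663127105 z [ 2.2e-03 -2.0e-04 -1.0e+00]
delta tool [ 1.7 -0.5  1.6]
```

View pics/g.png

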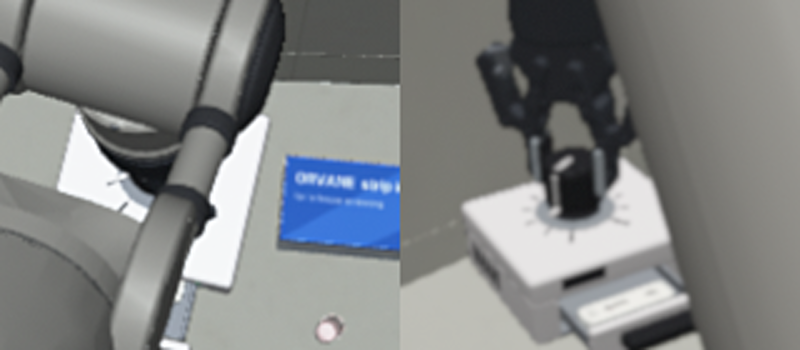

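The scene view shows both pads on the ribbed grip (sleeve around (575,185)), with the pointer clear between them. The opening matches 44 mm. Pressing down.

>>> carry_out(
  linear=[
    [0, 0, 3],
    [0, 0, 6],
    [0, 0, 8],
    [0, 0, 9],
    [0, 0, 9],
  ],
  twist=[0, 0, 0, 0, 0],
  grip_force=60,
)

```text
time: 4.58
ee_pos: [614.9, -90.3, 243.4]
eef_rot: [[-0.456, 0.89, 0.003], [0.89, 0.456, -0.001], [-0.002, 0.002, -1.0]]
force: [-3.7, 2.2, 19.9]
finger_gap: 0.492
gripper_force: 61.4
```

At the lower stop: 20 N upward, against a spring of 8 N. Turning now.

>>> carry_out(
  linear=[
    [0, 0, 0],
    [0, 0, 0],
    [0, 0, 0],
    [0, 0, 0],
    [0, 0, 0],
  ],
  twist=[6, 14, 22, 31, 40],
)

```text
time: 5.2
ee_pos: [614.0, -90.4, 243.4]
eef_rot: [[0.227, 0.974, -0.0], [0.974, -0.227, -0.001], [-0.001, -0.0, -1.0]]
force: [-9.4, 2.2, 23.6]
finger_gap: 0.492
gripper_force: 61.8
```

```bash
python3 st.py; python3 - <<'E'
from h import *
b=cams.snapshot("scene")[170:270,190:310,::-1]
print(arm.read_state()["moment"])
cv2.imwrite("pics/g2.png",cv2.resize(b,None,fx=4,fy=4,interpolation=cv2.INTER_CUBIC))
E
```

```text
5.2 [-15.4  38.5  82.6  -0.   58.9  -2.3] [614.  -90.4 243.4] [-9.4  2.2 23.6] 0.49156472249191663
yaw_x 76.87571438667159 z [-4.e-04 -7.e-04 -1.e+00]
delta tool [ 1.3 -0.6 -5.7]
[0.43015457 1.63580234 0.03713131]
```

View pics/g2.png

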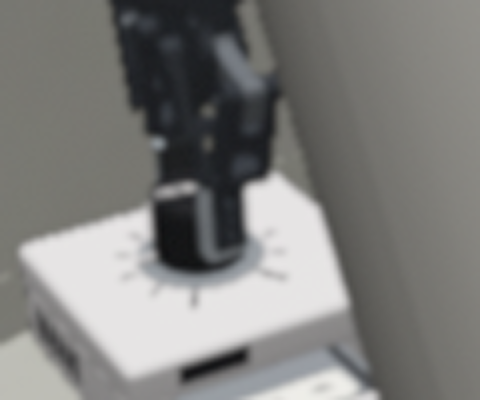

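The sleeve turned with the gripper: the white line on top, at (175,188) in the crop, now runs out to the left and back. Continuing for the remaining 140°.

>>> carry_out(
  linear=[
    [0, 0, 0],
    [0, 0, 0],
    [0, 0, 0],
    [0, 0, 0],
    [0, 0, 0],
  ],
  twist=[10, 20, 30, 40, 50],
)

```text
time: 5.88
ee_pos: [613.2, -89.6, 243.3]
eef_rot: [[0.892, 0.451, -0.003], [0.451, -0.892, 0.001], [-0.002, -0.003, -1.0]]
force: [-14.7, 6.6, 27.7]
finger_gap: 0.497
gripper_force: 62.2
```

>>> carry_out(
  linear=[
    [0, 0, 0],
    [0, 0, 0],
    [0, 0, 0],
    [0, 0, 0],
    [0, 0, 0],
  ],
  twist=[10, 20, 30, 40, 50],
)

```text
time: 6.5
ee_pos: [613.2, -88.4, 243.3]
eef_rot: [[0.919, -0.393, -0.003], [-0.393, -0.919, 0.003], [-0.004, -0.002, -1.0]]
force: [-13.3, 11.3, 26.5]
finger_gap: 0.491
gripper_force: 61.9
```

>>> carry_out(
  linear=[
    [0, 0, 0],
    [0, 0, 0],
    [0, 0, 0],
    [0, 0, 0],
    [0, 0, 0],
  ],
  twist=[10, 20, 30, 40, 40],
)

```text
time: 7.12
ee_pos: [613.7, -87.6, 243.3]
eef_rot: [[0.455, -0.89, -0.002], [-0.89, -0.455, 0.004], [-0.005, -0.0, -1.0]]
force: [-9.7, 15.2, 26.5]
finger_gap: 0.489
gripper_force: 61.9
```

```bash
python3 st.py; python3 - <<'E'
from h import *
b=cams.snapshot("scene")[170:270,190:310,::-1]
print(arm.read_state()["moment"])
cv2.imwrite("pics/g3.png",cv2.resize(b,None,fx=4,fy=4,interpolation=cv2.INTER_CUBIC))
E
```

```text
7.125 [-15.3  38.4  82.7   0.3  59.  137.5] [613.7 -87.6 243.3] [-9.7 15.2 26.5] 0.4894683204762581
yaw_x -62.916499991920276 z [-0.0017  0.0044 -1.    ]
delta tool [ 1.2  0.7 -5.7]
[2.29892693 1.75316094 0.0069854 ]
```

View pics/g3.png

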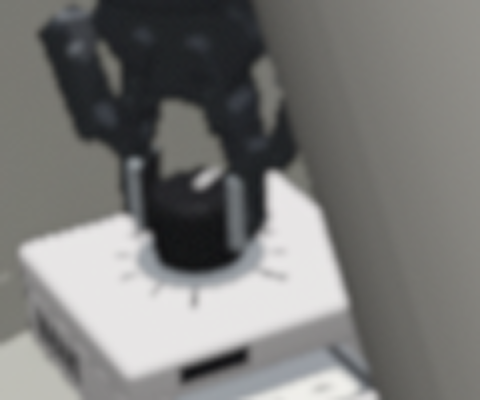

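The line is now on the far side of the sleeve top, at (208,178) in the crop, so it has turned by about 180°. Lifting to let it lock, then releasing and retreating.

>>> carry_out(
  linear=[
    [0, 0, -2],
    [0, 0, -4],
    [0, 0, -7],
    [0, 0, -9],
    [0, 0, -9],
  ],
  twist=[0, 0, 0, 0, 0],
)

```text
time: 7.8
ee_pos: [613.9, -87.7, 249.2]
eef_rot: [[0.457, -0.89, -0.003], [-0.89, -0.457, 0.005], [-0.006, 0.001, -1.0]]
force: [-2.9, 13.6, 4.4]
finger_gap: 0.494
gripper_force: 60.4
```

>>> carry_out(
  linear=[
    [0, 0, 0],
    [0, 0, 0],
    [0, 0, 0],
    [0, 0, 0],
    [0, 0, 0],
  ],
  twist=[0, 0, 0, 0, 0],
  claw=85,
)

```text
time: 8.43
ee_pos: [614.5, -90.5, 249.6]
eef_rot: [[0.456, -0.89, -0.0], [-0.89, -0.456, 0.0], [-0.0, 0.0, -1.0]]
force: [-0.6, 0.6, -0.3]
finger_gap: 0.997
gripper_force: 0.0
```

>>> carry_out(
  linear=[
    [0, 0, -20],
    [0, 0, -50],
    [0, 0, -90],
    [0, 0, -120],
    [0, 0, -120],
  ],
  twist=[0, 0, 0, 0, 0],
)

```text
time: 9.05
ee_pos: [614.9, -90.4, 372.5]
eef_rot: [[0.456, -0.89, 0.006], [-0.89, -0.456, -0.001], [0.004, -0.004, -1.0]]
force: [-0.2, -0.2, -0.9]
finger_gap: 0.996
gripper_force: 0.0
```

```bash
python3 st.py; python3 - <<'E'
from h import *
b=cams.snapshot("scene")[170:290,180:320,::-1]
cv2.imwrite("pics/g4.png",cv2.resize(b,None,fx=5,fy=5,interpolation=cv2.INTER_CUBIC))
E
```

```text
9.05 [-15.4  31.1  74.    0.   74.6 137.4] [614.9 -90.4 372.5] [-0.2 -0.2 -0.9] 0.995757554110967
yaw_x -62.85346765052587 z [ 0.0056 -0.0015 -1.    ]
delta tool [ -2.2   1.  123.5]
```

View pics/g4.png

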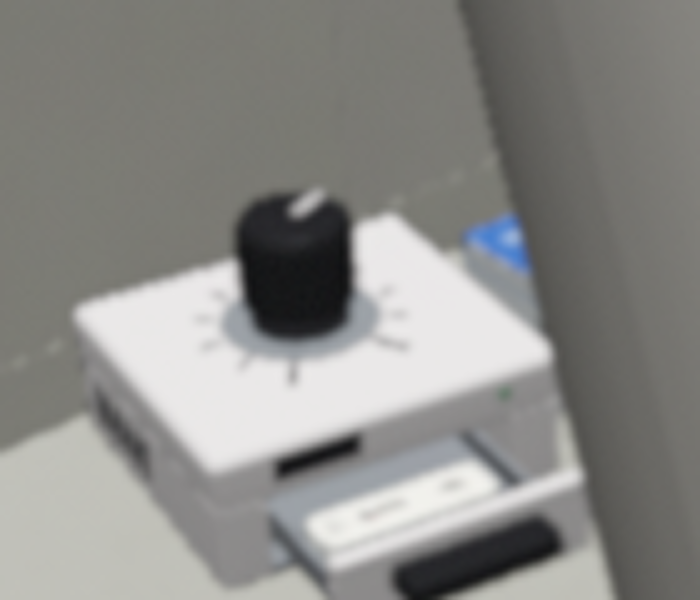

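The pointer now faces away from this camera and the sleeve stands up again. The line runs from (292,213) to (325,190) in the crop. I'll check its angle by calculation while turning and moving to in front of the drawer.

```bash
python3 - <<'E'
from h import *
P=ray("scene",(np.array([(292,213),(325,190)])+.5)/5-.5+[180,170],104);d=P[1]-P[0]
print(P.round(1),np.degrees(np.arctan2(d[1],d[0]))+11.4)
E
```

```text
[[ 615.3  -87.4  104. ]
 [ 621.2 -107.3  104. ]] -61.84811046654506
```

>>> carry_out(
  linear=[
    [0, 0, 0],
    [0, 0, 0],
    [0, 0, 0],
    [0, 0, 0],
    [0, 0, 0],
  ],
  twist=[-10.5, -21, -31.5, -42, -51.5],
  claw=0,
)

```text
time: 9.72
ee_pos: [614.3, -90.2, 367.5]
eef_rot: [[0.982, -0.191, -0.003], [-0.191, -0.982, 0.001], [-0.004, -0.0, -1.0]]
force: [-0.4, 0.7, 0.4]
finger_gap: -0.005
gripper_force: 0.0
```

>>> carry_out(
  linear=[
    [-45, 0, 0],
    [-90, 0, 0],
    [-135, 0, 0],
    [-175, 0, 0],
    [-175, 0, 0],
  ],
  twist=[0, 0, 0, 0, 0],
)

```text
time: 10.35
ee_pos: [440.6, -55.1, 368.5]
eef_rot: [[0.98, -0.197, -0.004], [-0.197, -0.98, 0.001], [-0.004, -0.0, -1.0]]
force: [0.3, -0.4, -0.7]
finger_gap: 0.001
gripper_force: 0.0
```

```bash
python3 st.py; python3 - <<'E'
from h import *
a=cams.snapshot("top")[125:265,195:335,::-1];b=cams.snapshot("scene")[190:310,180:300,::-1]
b=cv2.copyMakeBorder(b,0,20,0,0,0)
cv2.imwrite("pics/g5.png",cv2.resize(np.hstack([a,b]),None,fx=3,fy=3,interpolation=cv2.INTER_CUBIC))
E
```

```text
10.35 [-17.   13.3 102.5   0.   64.4  84.3] [440.6 -55.1 368.5] [ 0.3 -0.4 -0.7] 0.001134994930474969
yaw_x -11.352876753596114 z [-0.0037  0.0012 -1.    ]
delta tool [176.8  -0.8 118.8]
```

View pics/g5.png

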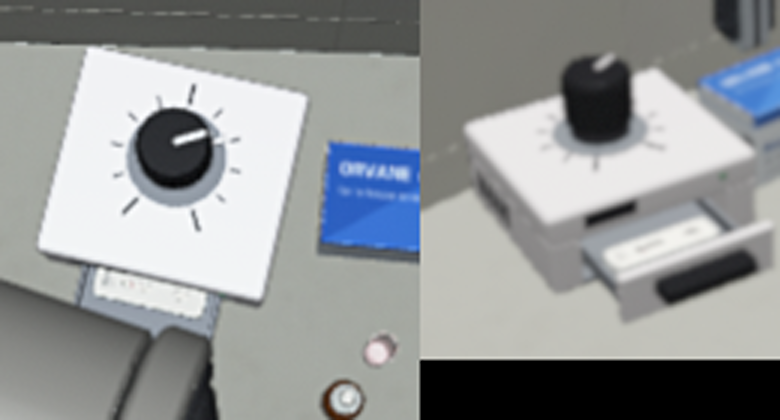

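The top view shows the line at (190,137) pointing at mark 7 (measured -62° against -60°). The drawer is still open and its pull is clear. Descending in front of it.

>>> carry_out(
  linear=[
    [0, 0, 45],
    [0, 0, 90],
    [0, 0, 135],
    [0, 0, 165],
    [0, 0, 176],
  ],
  twist=[0, 0, 0, 0, 0],
)

```text
time: 11.08
ee_pos: [443.3, -55.9, 191.4]
eef_rot: [[0.98, -0.197, -0.003], [-0.197, -0.98, 0.001], [-0.003, -0.0, -1.0]]
force: [-0.5, 0.4, 0.1]
finger_gap: 0.002
gripper_force: 0.0
```

>>> carry_out(
  linear=[
    [8, 0, 0],
    [16, 0, 0],
    [24, 0, 0],
    [32, 0, 0],
    [40, 0, 0],
  ],
  twist=[0, 0, 0, 0, 0],
)

```text
time: 11.7
ee_pos: [482.7, -63.8, 194.0]
eef_rot: [[0.98, -0.197, 0.0], [-0.197, -0.98, 0.0], [0.0, -0.0, -1.0]]
force: [-0.6, 1.2, 1.4]
finger_gap: -0.001
gripper_force: 0.6
```

>>> carry_out(
  linear=[
    [6, 0, 0],
    [12, 0, 0],
    [18, 0, 0],
    [24, 0, 0],
    [30, 0, 0],
  ],
  twist=[0, 0, 0, 0, 0],
)

```text
time: 12.32
ee_pos: [510.2, -69.2, 193.1]
eef_rot: [[0.98, -0.197, -0.007], [-0.197, -0.98, 0.002], [-0.007, -0.0, -1.0]]
force: [-16.4, 2.4, 10.2]
finger_gap: 0.002
gripper_force: 7.5
```

Pushing against the catch; going on in small steps.

>>> carry_out(
  linear=[
    [2, 0, 0],
    [4, 0, 0],
    [6, 0, 0],
    [8, 0, 0],
    [8, 0, 0],
  ],
  twist=[0, 0, 0, 0, 0],
)

```text
time: 12.95
ee_pos: [513.1, -69.6, 192.5]
eef_rot: [[0.98, -0.196, -0.023], [-0.196, -0.981, 0.005], [-0.023, -0.001, -1.0]]
force: [-33.1, 3.9, 24.5]
finger_gap: 0.002
gripper_force: 16.8
```

Force is 33 N, so this may be the stop. Backing off and looking.

>>> carry_out(
  linear=[
    [-8, 0, 0],
    [-16, 0, 0],
    [-30, 0, 0],
    [-45, 0, 0],
    [-60, 0, 0],
  ],
  twist=[0, 0, 0, 0, 0],
)

```text
time: 13.58
ee_pos: [460.9, -59.5, 193.9]
eef_rot: [[0.98, -0.197, 0.002], [-0.197, -0.98, -0.001], [0.002, 0.0, -1.0]]
force: [0.3, -0.3, -0.2]
finger_gap: 0.0
gripper_force: 0.0
```

```bash
python3 st.py; python3 - <<'E'
from h import *
b=cams.snapshot("scene")[190:310,180:320,::-1]
cv2.imwrite("pics/g6.png",cv2.resize(b,None,fx=5,fy=5,interpolation=cv2.INTER_CUBIC))
E
```

```text
13.575 [-16.8  30.5 110.8   0.   38.6  84.5] [460.9 -59.5 193.9] [ 0.3 -0.3 -0.2] 0.0002397821473097481
yaw_x -11.358403822137335 z [ 2.3e-03 -6.0e-04 -1.0e+00]
delta tool [155.8  -1.2 -54.7]
```

View pics/g6.png

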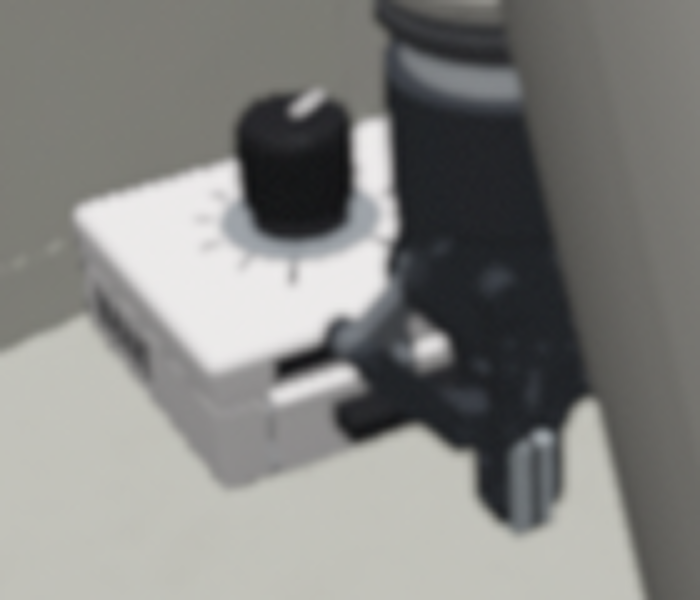

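The drawer is nearly or fully closed, with its front plate at (275,395)–(360,370) close to the cabinet, and the sleeve still at 7. I have used my picture views, so I'll clear the arm and compare intensity profiles along the drawer axis numerically.

>>> carry_out(
  linear=[
    [0, 0, -50],
    [0, 0, -100],
    [0, 0, -150],
    [0, 0, -200],
    [0, 0, -200],
  ],
  twist=[0, 0, 0, 0, 0],
)

```text
time: 14.25
ee_pos: [461.8, -59.7, 397.8]
eef_rot: [[0.98, -0.197, 0.01], [-0.197, -0.98, -0.003], [0.01, 0.001, -1.0]]
force: [-0.3, 0.6, -1.6]
finger_gap: -0.004
gripper_force: 0.0
```

>>> carry_out(
  linear=[
    [0, 50, 0],
    [0, 100, 0],
    [0, 150, 0],
    [0, 200, 0],
    [0, 240, 0],
  ],
  twist=[0, 0, 0, 0, 0],
)

```text
time: 14.88
ee_pos: [413.0, -296.8, 392.6]
eef_rot: [[0.98, -0.198, -0.0], [-0.198, -0.98, 0.001], [-0.001, -0.0, -1.0]]
force: [0.6, 0.5, 0.2]
finger_gap: -0.003
gripper_force: 0.0
```

```bash
cat > prof.py <<'E'
from fit import *
p=[606.02,-87.44,-.1993]
cur={n:cams.snapshot(n)[:,:,::-1].copy() for n in("top","scene")}
for n in cur: cv2.imwrite(f"pics/{n}_now.png",cur[n])
xs=np.arange(-150,-54,3.)
print("x",xs.astype(int).tolist())
for n in("top","scene"):
  for nm,im in(("0",cv2.imread(f"pics/{n}0.png")),("now",cur[n])):
    for y in(-38,-15,15,38):
      q=proj(n,T(p,np.c_[xs,xs*0+y,xs*0+36])).astype(np.float32)
      v=cv2.remap(im,q[:,0].copy(),q[:,1].copy(),cv2.INTER_LINEAR).reshape(-1,3).mean(1)
      print(n,nm,y,v.astype(int).tolist())
E
python3 prof.py; python3 st.py
```

```text
x [-150, -147, -144, -141, -138, -135, -132, -129, -126, -123, -120, -117, -114, -111, -108, -105, -102, -99, -96, -93, -90, -87, -84, -81, -78, -75, -72, -69, -66, -63, -60, -57]
top 0 -38 [157, 156, 156, 157, 156, 156, 155, 154, 154, 154, 156, 135, 199, 237, 171, 148, 154, 152, 152, 152, 151, 151, 152, 151, 153, 144, 152, 149, 144, 118, 206, 238]
top 0 -15 [157, 157, 156, 156, 156, 160, 129, 44, 52, 50, 45, 60, 204, 238, 163, 146, 153, 151, 151, 151, 151, 152, 149, 169, 229, 225, 224, 219, 213, 128, 204, 239]
top 0 15 [157, 157, 157, 157, 157, 158, 114, 42, 52, 50, 45, 49, 205, 240, 158, 140, 151, 152, 151, 152, 151, 151, 148, 165, 225, 226, 214, 205, 220, 132, 206, 238]
top 0 38 [156, 156, 157, 156, 157, 157, 157, 157, 157, 156, 156, 127, 201, 242, 162, 109, 118, 113, 115, 120, 113, 119, 118, 114, 120, 112, 118, 120, 104, 108, 215, 238]
top now -38 [163, 162, 162, 162, 162, 162, 161, 161, 158, 159, 161, 162, 162, 162, 163, 163, 161, 161, 160, 161, 161, 162, 162, 162, 162, 146, 121, 238, 224, 116, 211, 242]
top now -15 [163, 163, 162, 162, 162, 162, 162, 162, 162, 162, 163, 162, 16
[... 1275 characters left out ...]
]
scene now -15 [190, 190, 190, 190, 189, 189, 189, 190, 190, 190, 190, 190, 190, 189, 189, 182, 156, 99, 41, 26, 31, 37, 40, 40, 47, 71, 106, 139, 171, 202, 213, 199]
scene now 15 [190, 190, 190, 190, 190, 189, 189, 190, 189, 189, 189, 190, 190, 189, 189, 182, 153, 96, 44, 26, 32, 38, 41, 40, 48, 75, 110, 140, 172, 203, 215, 197]
scene now 38 [190, 190, 190, 190, 190, 190, 190, 190, 189, 189, 189, 189, 189, 189, 189, 183, 164, 132, 116, 114, 114, 117, 125, 133, 137, 139, 139, 145, 172, 204, 216, 200]
14.975 [-44.5  18.6  90.9  -0.   70.5  57.1] [ 412.7 -298.1  392.3] [ 0.5 -0.7  0.1] 0.0012375973579545195
yaw_x -11.58352952345065 z [-7.e-04 -5.e-04 -1.e+00]
delta tool [ 154.9 -245.3  143.1]
```

Triangulating both views puts the drawer's front plate at local x of about -71 to -65 mm. That is flush against the incubator front at -65, and it travelled about 43 mm onto a hard stop. The arm is clear, so I'm handing in.

```bash
python3 -c "
from plant import arm
print(arm.finish_job())"
```

```text
the job is handed in; nothing more can be done
None
```

I handed the job in with the sleeve turned to mark 7 and sprung back up, the drawer pushed in to a hard stop, and the arm clear of everything. I saw nothing touch the carton, bottle or vial. The hand-in gave no verdict, so the drawer being fully home rests on my camera measurement, which puts its front flush with the incubator, and the 33 N push onto the stop.

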